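Slide a rubber mould down the guide lane onto the wax injector's spring nozzle

TASK

Push the pink rubber mould that lies on the plate of the small bench wax injector down the lane between the two guide rails, sprue hole first, until the hole sits on the brass nozzle and presses it in by at least half of its travel. Neither the mould nor the robot may touch a rail (rubbing would shift the mould's halves), so centre and square it before it enters; only push it gently with the fingers, never lift, tip or squeeze it, and leave the other things where they lie. Finish while still holding the mould pressed against the nozzle.

Things in the scene. Friction and masses are not known exactly. Their poses are not given: they have to be found in the camera images.
- mould: the mould to push: closed pink rubber block 82 x 55 x 28 mm (its x, y, z), 0.10 to 0.19 kg, flat on the injector's plate before the lane. Origin: centre of its underside; faces at x = -40 and +41, y = +-27.5, z = 0 and 28 mm. Its -x end face (55 mm wide) has the sprue hole and looks roughly down the lane. Slides when pushed (friction about 0.6)
- sprue (a point): mouth of the sprue hole, in the middle of the mould's -x end face, 14 mm above its underside
- injector: small bench wax injector, fixed: grey plate (lane floor, top 6 mm over the bench), x = -180 to +175 mm, 116 mm wide, with a dark heater block and white round pot (knob top 98 mm over the bench) at its far end, from x = +84 mm on. Origin: on the lane's centre line at bench height; +x runs down the lane to the nozzle, +y is the lane's left, z up. The mould lies on the open end, before x = -58 mm
- rail_left: guide rail at +y of the lane: upright dark steel strip, 3 mm thick, top 18 mm over the bench (the mould's top: 34 mm). In the injector's frame its inner face is straight at y = +35 mm from x = -38 to +54 mm; its entry end, x = -58 to -38 mm, is bent outward to y = +43 mm; a 2 mm thick foot strip reaches out to y = 52 mm. Origin and axes: as the injector's, 6 mm higher
- rail_right: the other guide rail, its mirror image at y = -35 mm; the lane between the rails is 70 mm wide
- nozzle (a joint): spring nozzle: 0 = fully out, grows as it is pressed in towards the pot (along the injector's +x), stop at 0.012 m. The spring takes about 2.4 N to start, 5 N at 6 mm, 7 N at the stop
- nozzle_tip (a point): blunt tip of the brass nozzle, 6 mm across; fully out it lies at x = +60 mm, y = 0, 20 mm over the bench in the injector's frame; its +x axis is the injector's
- spare_mould: spare pink rubber mould, 80 x 57 x 23 mm, on the bench beside the lane; a bystander
- talc_pot: white round open pot, 71 mm across, 45 mm high, on the bench beside the injector; a bystander
- tweezers: tweezers, 122 x 12 x 10 mm, on the bench beside the plate, on the robot's side; a bystander
- scalpel: scalpel, 142 x 10 x 5 mm, on the bench near the right front; a bystander
- open_mould: opened mould half, 86 x 66 x 24 mm, cream and dark pink, at the right front of the bench; a bystander
Things that resemble listed ones, but are neither listed nor needed, are in the scene too. What is shaped like the mould but purple or turquoise is not meant.

How it is judged:
By the outcome, as a careful person would: the job done as asked, in the order asked, and still so for the second after the job is handed in, while the arm keeps its last pose, push and grip.
It also fails if it takes over 61 s, if anything falls off the work surface, if the arm or the gripper's body presses on something with over 40 N, if the wrist force passes 120 N, or if a joint passes its speed limit or range.

ROBOT

A 6-joint arm with a two-finger parallel gripper is mounted at the origin on a cart in front of the work surface, level with it; the furniture and walls round the work are solid. World frame = base frame: x ahead of the robot, y to its left, z up, the work surface at z = 0. Lengths are in m, angles in rad, forces in N, time in s.
With the tool pointing down it reaches from about 0.275 to 0.725 m from the base axis. Payload 15.9 kg.
Tool frame: the origin (TCP) lies between the finger pads; the fingertips stand 25 mm ahead of it and the grasp point (between the pads) lies 6 mm ahead of it; z points along the fingers, y is the direction in which the jaws open and shut (so a half turn about z gives the same grasp; the last joint's range is limited). The gripper opens to 85 mm and grips with 20 to 120 N. Pads are 22 mm wide; open, the fingers measure 114 mm over their backs; the gripper's body (76 mm by 85 mm) begins 54 mm behind the grasp point. The pads swing forward as they close: fully open they stand 13 mm farther back than shut.
Start: joints at [1.108, 0.213, -0.034, 1.323, 0, 1.571], TCP at [0.223, 0.447, 0.256] pointing down, gripper open.
Joint ranges: [-2.98, 2.98], [-0.74, 1.72], [-1.14, 1.35], [-2.1, 2.04], [-1.57, 1.44], [-3.14, 3.14]. Speed limits (rad/s): [1.89, 1.89, 2.39, 2.57, 3.14, 3.14].

INTERFACE

Orientations are given as a unit quaternion [w, x, y, z].
In Python, from station import observe, get_image, camera_model, ctrl gives the robot as it stands.
- The arm moves only by the tool arm_command, never from a script. Its argument "deltas" is a list that holds one entry, the list of rows, each a list of 7 numbers: the finger opening in mm, from 0 to 85.4, then the shift along the world's x, y, z in mm, then the turn, a rotation vector about the world's x, y, z in degrees. A call has 1 to 12 rows; each row is the pose to reach, as a shift and turn from the pose commanded when the call began; what a row does not reach only later rows make up. A row lasts 1/12 s, in which the tool goes at most 41.7 mm and 7.16 degrees, less where a joint would pass 70% of its speed; a pose out of reach is approached as far as the arm can. A call with a gripper value outside its range is refused whole. The fingers move at their own pace and stop on an object; "force" is the grip in N (left out, the last holds). Time passes only in rows, so rows that repeat a pose let the fingers close. It gives the time, the measured TCP pose, the force and the opening at its end, in the units of the state.
- observe(): the state, without advancing time (a new reading comes with each control period).
- get_image(name): name is "scene" or "top" or "wrist"; returns the picture (384x512x3 uint8, red, green, blue); there is no depth.
- camera_model(name): a dict with "camera_matrix" (3x3 intrinsics, pixels), "extrinsics" (4x4, takes a point from world to camera coordinates). Camera axes: x right, y down, z forward; pixel columns grow to the right and rows downward; lengths in m; the calibration is good to about 2 mm. A picture is of the moment at which its call begins: read the wrist's pose just before it. camera_model takes no time and is no camera call; for the wrist camera it gives the pose at the moment of the call.
- ctrl.job_done(): hands the job in, once; it reports no verdict.
The state is a dict: "time_s": time; "qpos": joint angles; "qvel": joint speeds; "joint_torque": joint torques, N m; "tool_pos": TCP position; "tool_rot": TCP orientation; "force": force on the tool from outside, world axes, zero at the start; "moment": the same for the moment, N m; "finger_gap": finger opening in m.
Only numpy, scipy, OpenCV 4.12 (cv2) and the standard library are available. Lean on these libraries where they do the work, as an engineer would, in place of code of your own. Each camera call takes 0.05 s, during which the arm holds its last target.

## Working session

There is one attempt and no reset: what is moved stays moved. The work goes in short steps, Python scripts to look and compute and a tool call to move; the robot and the scene stay as the last step left them, time stands still between calls to the robot, and variables do not carry over. Pictures are saved under pics/ and viewed, and the job is handed in when it is done.

Besides the shell and the picture viewer there is one more tool, called by a JSON object that holds its "api" and its "payload", one argument or row to a line. arm_command: Moves the arm, as the interface text tells. Its arguments: {"type":"object","properties":{"deltas":{"type":"array","items":{"type":"array","items":{"type":"array","items":{"type":"number"}}}},"force":{"type":"number"}},"required":["deltas"]}

```bash
ls; mkdir -p pics
python3 - <<'E'
from station import *
import cv2
print(observe())
for n in ("scene","top"):
    im=get_image(n); cv2.imwrite(f"pics/{n}0.png",im[:,:,::-1]); cv2.imwrite(f"/tmp/{n}0.png",im[:,:,::-1])
    c=camera_model(n); print(n,c)
E
```

```text
pics
{'time_s': 0.0, 'qpos': array([ 1.10800052e+00,  2.13355416e-01, -3.50439025e-02,  1.32353300e+00,
        6.85470950e-06,  1.57082507e+00]), 'qvel': array([ 0.00114049,  0.00010269, -0.00136952, -0.00036876, -0.00033537,
        0.00222524]), 'joint_torque': array([ 4.64699871e-03, -6.86165929e+01,  4.87119555e+01,  1.74830470e-02,
        3.46969891e-04,  2.43556582e-05]), 'tool_pos': array([0.2230808 , 0.44711779, 0.25582256]), 'tool_rot': array([-1.33591428e-04,  2.29352345e-01,  9.73343300e-01, -5.52073259e-04]), 'force': array([ 0.31062706,  0.12853123, -0.33485973]), 'moment': array([-0.01547433,  0.01837799,  0.00492772]), 'finger_gap': 0.08523521727055951}
scene {'camera_matrix': array([[351.54933062,   0.        , 250.17313803],
       [  0.        , 351.54933062, 189.31282359],
       [  0.        ,   0.        ,   1.        ]]), 'extrinsics': array([[ 0.69712269, -0.7165292 , -0.02461407, -0.3747543 ],
       [-0.41258129, -0.37285657, -0.83111651,  0.26694734],
       [ 0.58634173,  0.58954549, -0.55555332,  0.78362431],
       [ 0.        ,  0.        ,  0.        ,  1.        ]])}
top {'camera_matrix': array([[393.28465835,   0.        , 258.12320485],
       [  0.        , 393.28465835, 189.1747002 ],
       [  0.        ,   0.        ,   1.        ]]), 'extrinsics': array([[ 2.44984314e-02, -9.99699699e-01,  5.82331279e-04,
        -1.90129143e-02],
       [-9.79847045e-01, -2.41274297e-02, -1.98286750e-01,
         5.42167047e-01],
       [ 1.98241255e-01,  4.28711878e-03, -9.80143880e-01,
         9.81795362e-01],
       [ 0.00000000e+00,  0.00000000e+00,  0.00000000e+00,
         1.00000000e+00]])}
```

View pics/top0.png

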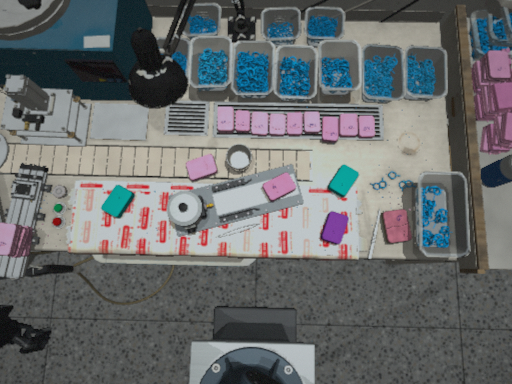

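View pics/scene0.png

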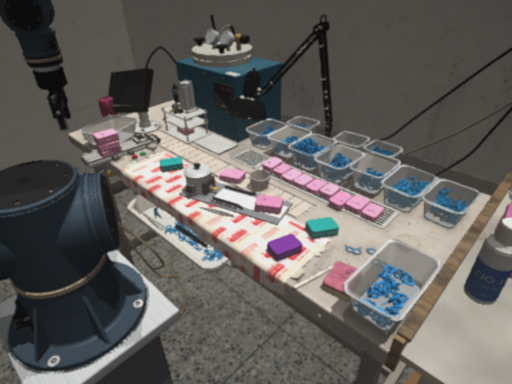

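The mould is the pink block at about (280,187) in top, on the injector plate. The pink block at (202,167) is the spare, lying on the bench. Next I'll enlarge the area to check.

Run:
```python
import cv2
im=cv2.imread("pics/top0.png")
cv2.imwrite("pics/top0c.png",cv2.resize(im[150:250,160:310],None,fx=5.3,fy=5.3,interpolation=cv2.INTER_CUBIC))
im=cv2.imread("pics/scene0.png")
cv2.imwrite("pics/scene0c.png",cv2.resize(im[150:230,170:300],None,fx=6,fy=6,interpolation=cv2.INTER_CUBIC))
```

```text
(no output)
```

View pics/top0c.png

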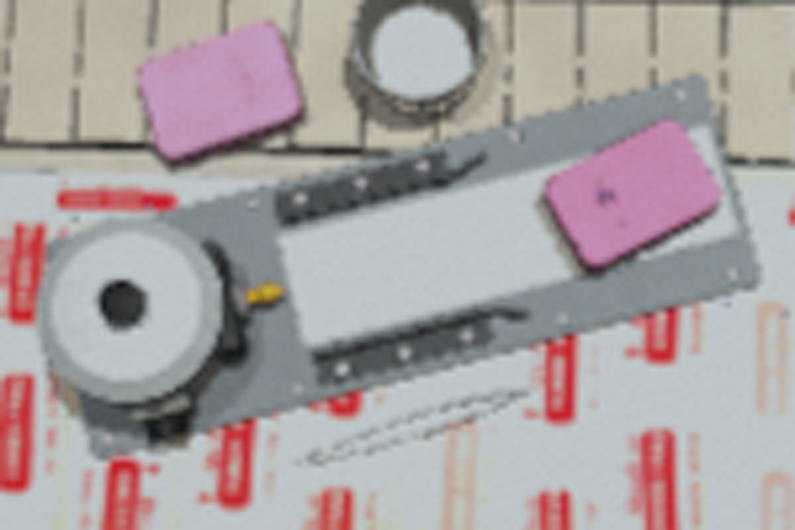

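View pics/scene0c.png

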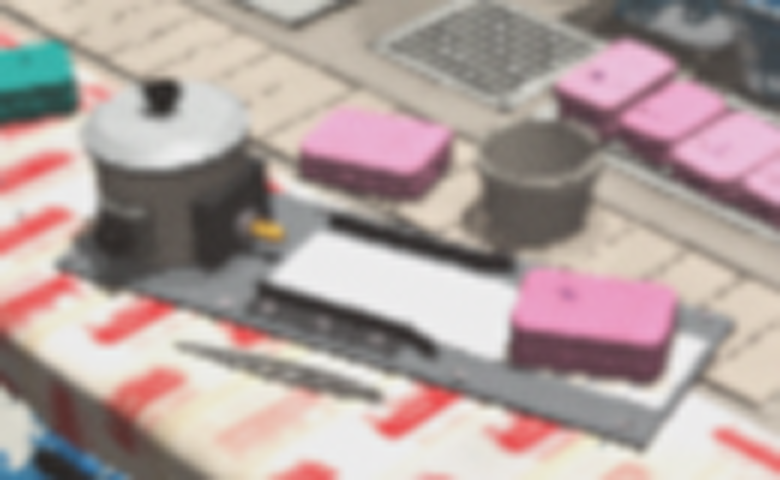

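The crop shows the mould at about (280,187), yawed roughly 16° against the lane, which runs left to the yellow nozzle at about (209,205). It is the only pink block on the grey plate. Now I'll compute poses.

```bash
cat > h.py <<'E'
import numpy as np, cv2
from scipy.optimize import least_squares
from station import *
def ray(cm,uv,z):
    K=cm["camera_matrix"];E=cm["extrinsics"];R=E[:3,:3];t=E[:3,3]
    d=R.T@np.linalg.inv(K)@np.array([uv[0],uv[1],1.]);c=-R.T@t
    return (c+d*(z-c[2])/d[2])[:2]
def uncrop(p,s,o): return [(p[0]+.5)/s-.5+o[0],(p[1]+.5)/s-.5+o[1]]
def fit(loc,w):
    loc=np.array(loc,float);w=np.array(w)
    f=lambda q:((np.c_[np.cos(q[2])*loc[:,0]-np.sin(q[2])*loc[:,1]+q[0],np.sin(q[2])*loc[:,0]+np.cos(q[2])*loc[:,1]+q[1]])-w).ravel()
    best=min((least_squares(f,[*w.mean(0),a]) for a in (0,1.5,3,-1.5)),key=lambda r:r.cost)
    return best.x, best.fun.reshape(-1,2)
E
python3 - <<'E'
from h import *
cm=camera_model("top");s=5.3;o=(160,150)
P=[ray(cm,uncrop(p,s,o),.006) for p in [(703,75),(757,285),(100,458)]]
q,r=fit([(-.18,-.058),(-.18,.058),(.175,.058)],P); print("inj",q,np.degrees(q[2]),r*1e3)
n=ray(cm,uncrop((283,291),s,o),.02);
M=[ray(cm,uncrop(p,s,o),.034) for p in [(545,192),(678,116),(723,203),(592,272)]]
# front end = left: local -x ; corners
m,r=fit([(-.04,-.0275),(.041,-.0275),(.041,.0275),(-.04,.0275)],M); print("mould",m,np.degrees(m[2]),r*1e3)
c,sn=np.cos(q[2]),np.sin(q[2]);R=np.array([[c,sn],[-sn,c]])
print("mould in inj",R@(m[:2]-q[:2])*1e3,"nozzle",R@(n-q[:2])*1e3)
E
```

```text
inj [ 0.52167461  0.05763688 -4.42974134] -253.8054829785331 [[ 0.45637903  0.02625979]
 [ 0.61540394 -3.59709618]
 [-1.07178298  3.57083639]]
mould [ 0.55513682 -0.06206692  5.26344914] 301.57342124958666 [[-45.30482571 -25.43328784]
 [-44.30397333 -27.29679587]
 [ 47.44328442  24.76623146]
 [ 42.16551462  27.96385225]]
mould in inj [-124.28658819    1.25085477] nozzle [60.28634858  0.71822898]
```

{"api": "arm_command", "payload": {
  "deltas": [
    [[85,32,-40,0,0,0,-5],[85,64,-80,0,0,0,-10],[85,96,-120,0,0,0,-15],[85,128,-165,0,0,0,-20],[85,160,-215,0,0,0,-25],[70,190,-265,0,0,0,-30],[60,220,-310,0,0,0,-35],[40,250,-355,0,0,0,-40],[20,280,-400,0,0,0,-45],[20,305,-445,0,0,0,-47.3],[20,326,-486,0,0,0,-47.3],[20,326,-486,0,0,0,-47.3]]
  ]
}}

```text
time_s: 1.1
tool_pos: [0.5058, 0.0332, 0.2561]
tool_rot: [-0.0, 0.601, 0.799, -0.0]
force: [0.1, 1.1, 1.1]
finger_gap: 0.0197
```

{"api": "arm_command", "payload": {
  "deltas": [
    [[20,0,0,0,0,0,0],[20,0,0,0,0,0,0],[20,0,0,0,0,0,0],[20,0,0,0,0,0,0]]
  ]
}}

```text
time_s: 1.43
tool_pos: [0.5048, 0.0362, 0.2563]
tool_rot: [-0.0, 0.6, 0.8, -0.0]
force: [-0.8, 0.0, 1.0]
finger_gap: 0.0203
```

Run:
```python
from h import *
cm=camera_model("wrist");im=get_image("wrist");np.save("/tmp/w1.npy",[cm["camera_matrix"],cm["extrinsics"][:3,:3]]);np.savez("/tmp/w1.npz",K=cm["camera_matrix"],E=cm["extrinsics"])
print(observe()["tool_pos"],observe()["finger_gap"],cm)
cv2.imwrite("pics/w1.png",cv2.resize(im[:,:,::-1],(800,600),interpolation=cv2.INTER_CUBIC))
```

```text
[0.50479312 0.03636855 0.25635396] 0.02010712451398283 {'camera_matrix': array([[290.13700949,   0.        , 248.74997489],
       [  0.        , 290.13700949, 191.41636224],
       [  0.        ,   0.        ,   1.        ]]), 'extrinsics': array([[ 0.95999416,  0.28001821, -0.00100534, -0.49281479],
       [ 0.26966621, -0.92352496,  0.27273022, -0.13789742],
       [ 0.07544097, -0.26209053, -0.96209002,  0.34957319],
       [ 0.        ,  0.        ,  0.        ,  1.        ]])}
```

View pics/w1.png

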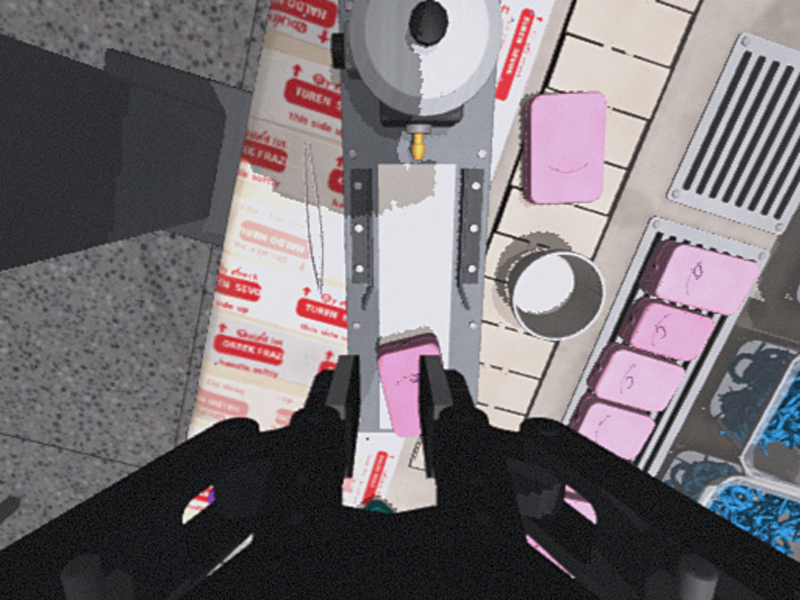

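{"api": "arm_command", "payload": {
  "deltas": [
    [[20,9,-29,0,0,0,0],[20,17,-58,0,0,0,0],[20,26,-88,0,0,0,0],[20,32,-110,0,0,0,0],[20,32,-110,0,0,0,0],[20,32,-110,0,0,0,0],[20,32,-110,0,0,0,0]]
  ]
}}

```text
time_s: 2.07
tool_pos: [0.5371, -0.0736, 0.2564]
tool_rot: [-0.0, 0.6, 0.8, 0.0]
force: [-0.2, 0.5, 0.0]
finger_gap: 0.0204
```

```bash
cat >> h.py <<'E'
def shot(name,crop=None,s=4):
    cm=camera_model("wrist");im=get_image("wrist")[:,:,::-1]
    np.savez(f"/tmp/{name}.npz",K=cm["camera_matrix"],E=cm["extrinsics"]); cv2.imwrite(f"/tmp/{name}_raw.png",im)
    cv2.imwrite(f"pics/{name}.png",cv2.resize(im,(800,600),interpolation=cv2.INTER_CUBIC))
    s_=observe(); print(s_["time_s"],s_["tool_pos"],s_["force"],s_["finger_gap"])
def zoom(name,out,x0,y0,x1,y1,s):
    im=cv2.imread(f"/tmp/{name}_raw.png"); cv2.imwrite(f"pics/{out}.png",cv2.resize(im[y0:y1,x0:x1],None,fx=s,fy=s,interpolation=cv2.INTER_CUBIC))
def load(name):
    d=np.load(f"/tmp/{name}.npz"); return dict(camera_matrix=d["K"],extrinsics=d["E"])
E
python3 - <<'E'
from h import *
shot("w2"); zoom("w2","w2a",190,0,340,110,5); zoom("w2","w2b",190,100,340,220,5)
E
```

```text
2.1167 [ 0.53707669 -0.07338211  0.25646104] [0.27417996 0.37200146 0.4918285 ] 0.019836757468318745
```

View pics/w2.png

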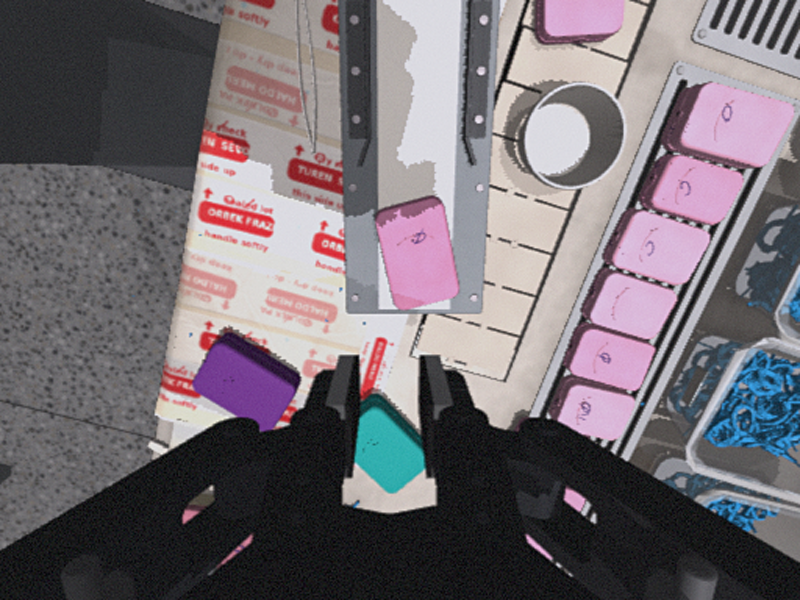

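View pics/w2a.png

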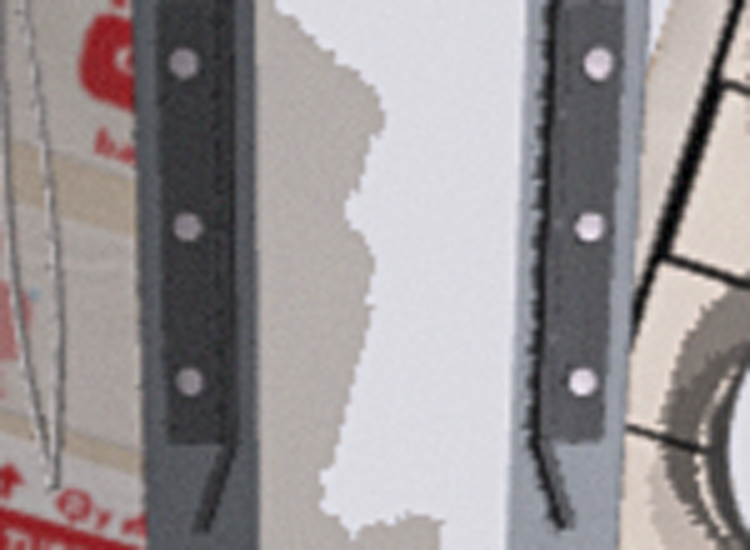

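View pics/w2b.png

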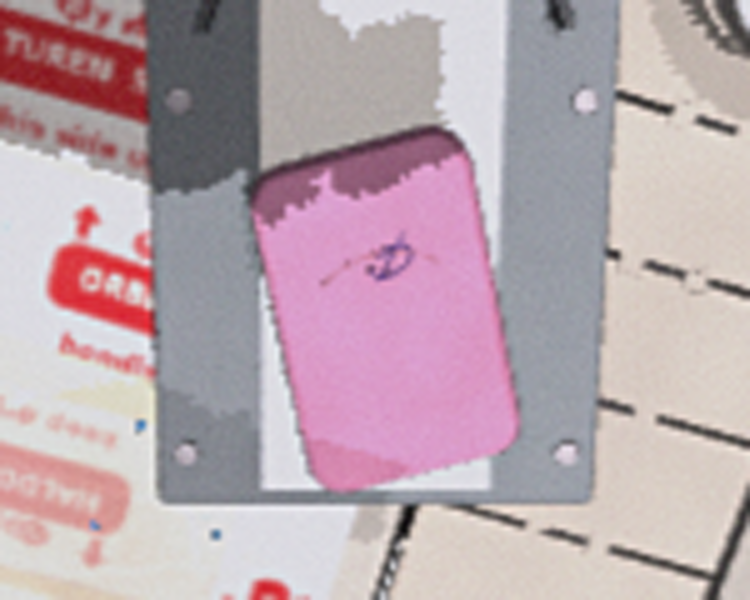

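```bash
cat > m.py <<'E'
from h import *
cm=load("w2")
A=lambda p,z:ray(cm,uncrop(p,5,(190,0)),z)
B=lambda p,z:ray(cm,uncrop(p,5,(190,100)),z)
mids=[(A((183,62),.008)+A((598,64),.008))/2,(A((188,227),.008)+A((590,227),.008))/2,(A((190,381),.008)+A((582,381),.008))/2,(B((180,100),.006)+B((585,100),.006))/2,(B((186,453),.006)+B((567,453),.006))/2]
mids=np.array(mids)
d=np.linalg.svd(mids-mids.mean(0))[2][0]; d*=np.sign(d[1]); th=np.arctan2(d[1],d[0])
pl=[B((160,500),.006),B((590,500),.006)]
ft=[A((168,442),.008),A((603,440),.008)]
print("plate w",np.linalg.norm(pl[0]-pl[1])*1e3,"foot w",np.linalg.norm(ft[0]-ft[1])*1e3)
n=np.array([-d[1],d[0]])
o0=mids.mean(0)
ax=[(p-o0)@d for p in pl+ft]
print("axial",np.array(ax)*1e3,"resid",(mids-o0)@n*1e3,"plate/foot lat",[(p-o0)@n*1e3 for p in pl+ft])
x0=np.mean([ax[0]+.18,ax[1]+.18,ax[2]+.038,ax[3]+.038]); O=o0+d*x0
print("inj",O,np.degrees(th))
def inj(p): return np.array([(p-O)@d,(p-O)@n])*1e3
def line(p,q,r,s):
    a=np.array([q-p,-(s-r)]).T; t=np.linalg.solve(a,r-p); return p+t[0]*(q-p)
T=lambda p:B(p,.034)
L=(T((262,235)),T((310,470)));Rr=(T((478,200)),T((518,425)));Bk=(T((345,490)),T((505,455)))
bl,br=line(*L,*Bk),line(*Rr,*Bk)
for q in (L,Rr): v=q[0]-q[1]; print("yaw vs lane",np.degrees(np.arctan2(v@n,v@d)))
v=Bk[1]-Bk[0]; print("back",np.degrees(np.arctan2(v@n,v@d))+90, "width",np.linalg.norm(bl-br)*1e3)
print("corners inj",inj(bl),inj(br))
y=np.arctan2((L[0]-L[1])@n,(L[0]-L[1])@d)
c=(inj(bl)+inj(br))/2+41*np.array([np.cos(y),np.sin(y)]); print("centre",c, "frontcorners",[inj(T(p)) for p in [(255,197),(463,145)]])
np.savez("inj.npz",O=O,d=d,n=n)
E
python3 m.py
```

```text
plate w 114.15250882372561 foot w 103.45201574040915
axial [-135.00563584 -135.00966804    4.71956986    5.13898882] resid [ 0.11652894 -0.11617747  0.02004211 -0.07480595  0.05441237] plate/foot lat [np.float64(57.33668571072568), np.float64(-56.815823041785265), np.float64(51.65180008949447), np.float64(-51.799365435580036)]
inj [0.51854861 0.05931861] 106.27576959351853
yaw vs lane 11.228719796832948
yaw vs lane 12.062367560351245
back 12.908685785474901 width 51.60305770276111
corners inj [-169.26443734   16.45531697] [-157.7364235   -33.84359416]
centre [-123.2852659    -0.71037114] frontcorners [array([-96.68707693,  30.68753316]), array([-84.91004978, -17.08410533])]
```

Run:
```python
from h import *
cm=load("w2");K=cm["camera_matrix"];E=cm["extrinsics"]
t=np.array([.53708,-.07338,.25646]);ty=np.array([.96,.28,0]);tx=np.array([-.28,.96,0])
for dz in (.012,.018,.025,.035):
  for sx in (-1,1):
    r=[]
    for sy in (-1,1):
      p=t+ty*.010*sy+tx*.011*sx-[0,0,dz]; c=E[:3,:3]@p+E[:3,3]; u=K@c/c[2]; r.append(np.round((u[:2]+.5)*1.5625,0))
    print(dz,sx,*r,round(c[2],3))
zoom("w2","w2f",190,210,310,330,5)
```

```text
0.012 -1 [364. 430.] [426. 430.] 0.146
0.012 1 [363. 367.] [427. 367.] 0.14
0.018 -1 [365. 420.] [424. 420.] 0.152
0.018 1 [364. 359.] [426. 359.] 0.146
0.025 -1 [366. 409.] [423. 409.] 0.159
0.025 1 [365. 351.] [424. 351.] 0.153
0.035 -1 [367. 396.] [421. 396.] 0.168
0.035 1 [366. 340.] [422. 340.] 0.162
```

View pics/w2f.png

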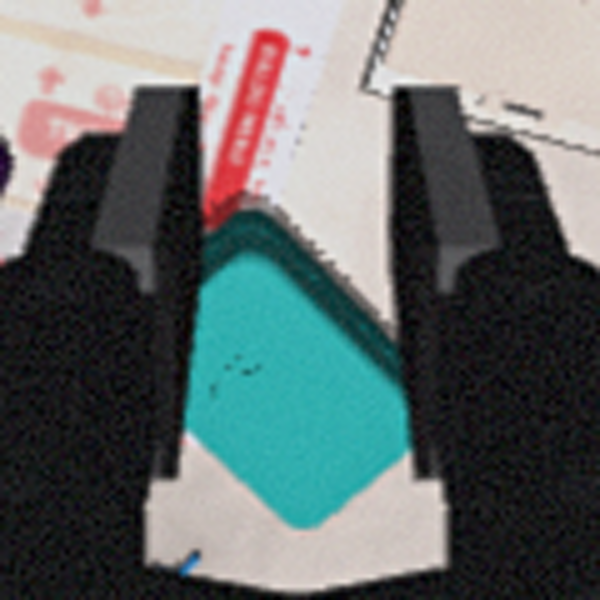

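Run:
```python
from h import *
d=np.load("inj.npz");O,dd,n=d["O"],d["d"],d["n"]
cm=load("w2")
inj=lambda p:np.array([(p-O)@dd,(p-O)@n])*1e3
for p in [(250,205),(405,380)]: print(inj(ray(cm,uncrop(p,5,(190,210)),.028)),inj(ray(cm,uncrop(p,5,(190,210)),.0)))
O=O+n*(-.0017); print(O,dd)
np.savez("inj2.npz",O=O,d=dd,n=n)
print("tcp inj",(np.array([.5371,-.0734])-O)@dd,(np.array([.5371,-.0734])-O)@n)
print("target(-207,0)",O+dd*-.207)
```

```text
[-242.27320056   33.31830451] [-256.76030992   34.31438919]
[-294.9137574    -8.48329949] [-313.66598724  -10.87412574]
[0.52018048 0.05979505] [-0.28026078  0.9599239 ]
tcp inj -0.1325989896687062 0.02108790148123422
target(-207,0) [ 0.57819447 -0.1389092 ]
```

{"api": "arm_command", "payload": {
  "deltas": [
    [[20,14,-22,0,0,0,0],[20,28,-44,-20,0,0,0],[20,41,-65.5,-55,0,0,0],[20,41,-65.5,-90,0,0,0],[20,41,-65.5,-125,0,0,0],[20,41,-65.5,-155,0,0,0],[20,41,-65.5,-180,0,0,0],[20,41,-65.5,-195,0,0,0],[20,41,-65.5,-195,0,0,0],[20,41,-65.5,-195,0,0,0]]
  ]
}}

```text
time_s: 2.95
tool_pos: [0.578, -0.139, 0.0614]
tool_rot: [-0.0, 0.6, 0.8, -0.0]
force: [0.0, -0.5, -0.4]
finger_gap: 0.0199
```

Run:
```python
from h import *
shot("w3"); zoom("w3","w3a",150,100,350,300,4)
```

```text
3.0 [ 0.57875963 -0.13943509  0.06241457] [-0.25190967  0.24326621  0.66264501] 0.02014439443691409
```

View pics/w3.png

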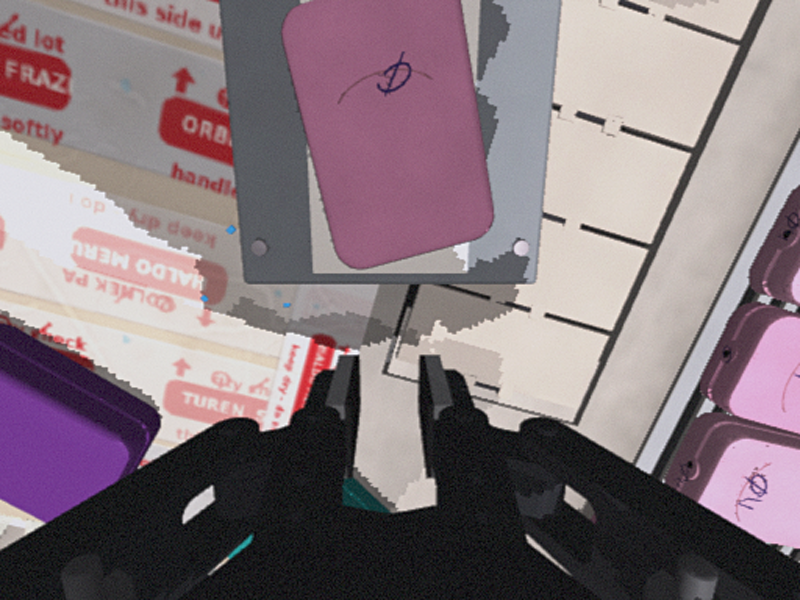

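{"api": "arm_command", "payload": {
  "deltas": [
    [[20,0,0,-14,0,0,0],[20,0,0,-27,0,0,0],[20,0,0,-27,0,0,0],[20,-2,7,-27,0,0,0],[20,-4,14,-27,0,0,0],[20,-6,20,-27,0,0,0],[20,-7,24,-27,0,0,0],[20,-7.8,27,-27,0,0,0],[20,-8.6,29.5,-27,0,0,0],[20,-9.3,32,-27,0,0,0],[20,-10,34.5,-27,0,0,0],[20,-10.6,36.5,-27,0,0,0]]
  ]
}}

```text
time_s: 4.0
tool_pos: [0.5676, -0.1035, 0.0343]
tool_rot: [-0.0, 0.601, 0.8, -0.0]
force: [0.3, -0.4, 0.8]
finger_gap: 0.02
```

Run:
```python
from h import *
shot("w4")
```

```text
4.05 [ 0.56751562 -0.10326943  0.03425381] [ 0.39802496 -0.28833902 -0.29687018] 0.020065015358812655
```

View pics/w4.png

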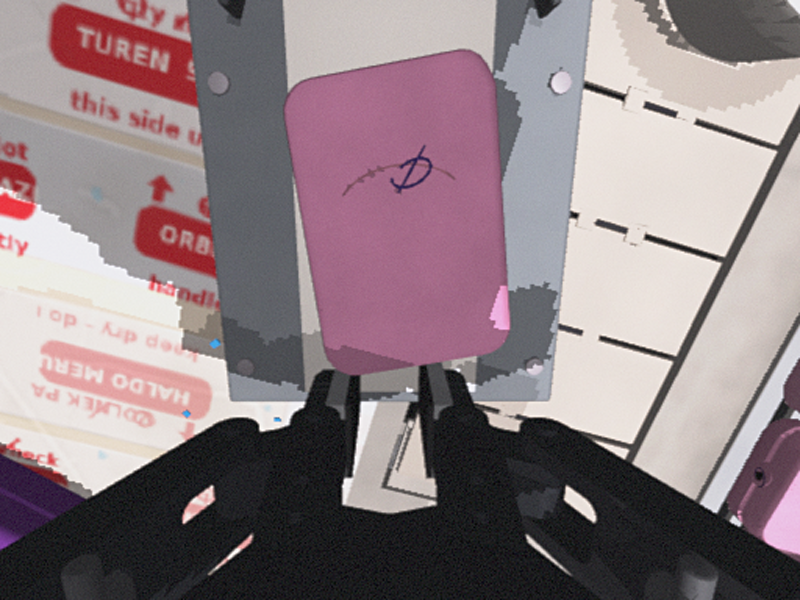

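{"api": "arm_command", "payload": {
  "deltas": [
    [[20,-0.6,2,0,0,0,0],[20,-1.1,4,0,0,0,0],[20,-1.7,6,0,0,0,0],[20,-2.2,7.7,0,0,0,0],[20,-2.2,7.7,0,0,0,0]]
  ]
}}

```text
time_s: 4.47
tool_pos: [0.5654, -0.0957, 0.0343]
tool_rot: [-0.0, 0.6, 0.8, 0.0]
force: [-0.3, 0.3, 0.6]
finger_gap: 0.02
```

Run:
```python
from h import *
shot("w5")
```

```text
4.5167 [ 0.56544646 -0.09578424  0.03431127] [-0.49274422 -0.74455677  0.31418177] 0.019953919376142274
```

View pics/w5.png

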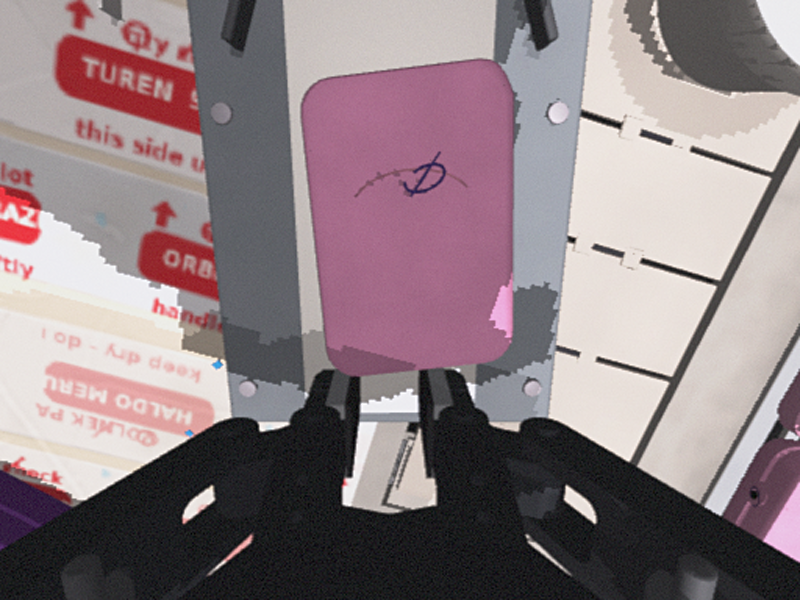

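Run:
```python
from h import *
d=np.load("inj2.npz");O,dd,n=d["O"],d["d"],d["n"]
cm=load("w2");inj=lambda p:np.array([(p-O)@dd,(p-O)@n])*1e3
for p in [(524,135),(622,130),(575,187),(573,84)]: print(inj(ray(cm,[p[0]/1.5625-.5,p[1]/1.5625-.5],.045)))
cm=load("w5")
W=lambda p,z=.034:inj(ray(cm,[p[0]/1.5625-.5,p[1]/1.5625-.5],z))
for k,p in dict(LF=(303,110),LB=(326,350),RF=(513,90),RB=(512,340),FL=(325,78),FR=(490,59),BL=(345,376),BR=(495,361)).items(): print(k,W(p))
print("plate edges",W((205,200),.006),W((573,200),.006),"flare tip",W((232,48),.018),W((548,46),.018))
print("qpos",observe()["qpos"])
print("side start(-114,-62)",O+dd*-.114+n*-.062,"backoff",O+dd*-.19)
```

```text
[-39.61253181 -68.9370214 ]
[ -36.42430712 -135.38457602]
[ -74.09390298 -107.59075507]
[ -7.73188074 -98.87410951]
LF [-78.36357488  22.57492146]
LB [-140.36943453   19.47496072]
RF [-74.0024526  -27.64981417]
RB [-137.44790287  -32.01746595]
FL [-71.33867028  16.99706591]
FR [-67.3296937  -21.78069209]
BL [-148.26364115   14.41140461]
BR [-143.71264896  -27.71422387]
plate edges [-101.18843177   59.72621736] [-101.31393336  -55.78923646] flare tip [-61.17252949  43.38647332] [-60.80813435 -40.10287765]
qpos [-1.67849206e-01  4.98033740e-01 -2.11777967e-01  8.61023344e-01
  9.14881076e-05  1.12026902e+00]
side start(-114,-62) [ 0.6116455  -0.03226011] backoff [ 0.57343003 -0.12259049]
```

{"api": "arm_command", "payload": {
  "deltas": [
    [[20,3.6,-12.5,0,0,0,0],[20,3.6,-12.5,20,0,0,0],[20,3.6,-12.5,45,0,0,0],[25,5,-10,60,0,0,7],[30,8,-5,60,0,0,14],[30,14,5,60,0,0,21],[30,20,20,60,0,0,28],[30,26,35,60,0,0,35],[30,32,48,60,0,0,42],[30,37,58,60,0,0,49],[30,40,63.7,60,0,0,56],[30,40,63.7,60,0,0,63]]
  ]
}}

```text
time_s: 5.52
tool_pos: [0.6063, -0.0318, 0.0942]
tool_rot: [0.0, 0.091, 0.996, 0.0]
force: [0.5, -0.3, -1.2]
finger_gap: 0.0301
```

{"api": "arm_command", "payload": {
  "deltas": [
    [[30,0,0,0,0,0,7],[30,0,0,0,0,0,14],[30,0,0,0,0,0,21],[30,0,0,0,0,0,27],[30,0,0,0,0,0,27],[30,0,0,0,0,0,27],[30,0,0,0,0,0,27]]
  ]
}}

```text
time_s: 6.1
tool_pos: [0.6056, -0.0327, 0.0943]
tool_rot: [-0.0, -0.139, 0.99, -0.0]
force: [-0.2, 0.0, 0.5]
finger_gap: 0.0298
```

```bash
cat >> h.py <<'E'
def tcp():
    d=np.load("inj2.npz");s=observe();p=s["tool_pos"][:2]-d["O"];w,x,y,z=s["tool_rot"]
    a=np.degrees(np.arctan2(1-2*(x*x+z*z),2*(x*y-w*z))) ; print("tcp inj",np.round([p@d["d"]*1e3,p@d["n"]*1e3],1),"z",s["tool_pos"][2]*1e3,"tooly",a)
def W(name):
    d=np.load("inj2.npz");cm=load(name)
    return lambda p,z=.034:(lambda q:np.round([(q-d["O"])@d["d"]*1e3,(q-d["O"])@d["n"]*1e3],1))(ray(cm,[(p[0]+.5)/1.5625-.5,(p[1]+.5)/1.5625-.5],z))
E
python3 - <<'E'
from h import *
shot("w6");tcp()
E
```

```text
6.15 [ 0.60554825 -0.03259226  0.09427604] [-0.29264809 -0.81098517 -1.00017175] 0.03012703266624427
tcp inj [-112.6  -56.1] z 94.27603544258248 tooly 105.99265912294483
```

View pics/w6.png

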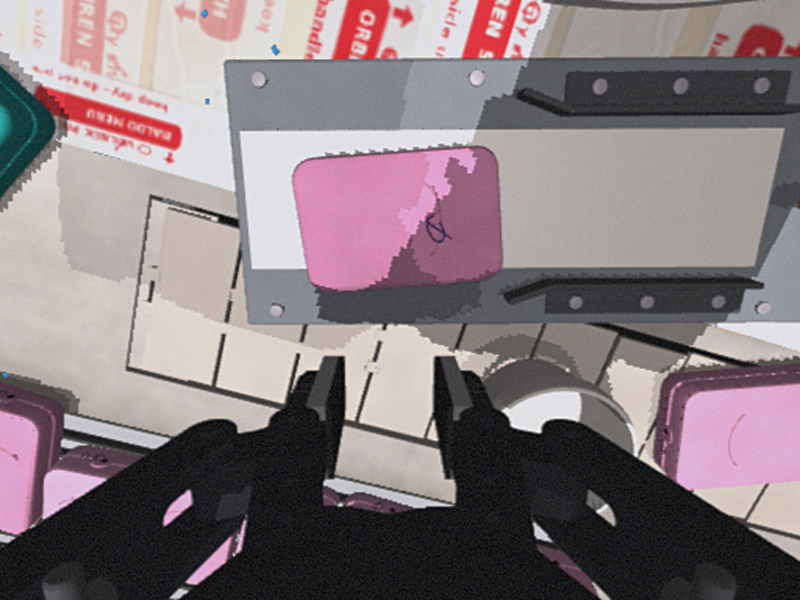

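Run:
```python
from h import *
w=W("w6")
print("mould -y side",w((330,291)),w((485,279)),"+y",w((310,160)),w((480,147)),"back",w((294,180)),w((310,275)),"front",w((497,165)),w((501,265)))
print("plate",w((400,61),.006),w((400,323),.006),"flare tips",w((518,92),.018),w((506,296),.018))
print("pot rim",w((490,400),.045),w((635,430),.045))
```

```text
mould -y side [-136.3  -31.8] [-73.9 -27.2] +y [-141.8   18.9] [-78.4  23.2] back [-148.2   11.7] [-144.1  -25.2] front [-71.7  16.7] [-67.8 -21.5]
plate [-107.5   58.1] [-107.3  -55.2] flare tips [-61.4  44.3] [-60.7 -38.8]
pot rim [-71.6 -75.2] [-10.5 -89.3]
```

{"api": "arm_command", "payload": {
  "deltas": [
    [[30,-2,-4,0,0,0,0.3],[30,-2,-4,-20,0,0,0.3],[30,-2,-4,-45,0,0,0.3],[30,-2,-4,-60,0,0,0.3],[30,-2,-4,-60,0,0,0.3],[30,-4,-4.6,-60,0,0,0.3],[30,-6,-5.2,-60,0,0,0.3],[30,-8,-5.8,-60,0,0,0.3],[30,-10,-6.3,-60,0,0,0.3],[30,-12,-6.9,-60,0,0,0.3],[30,-13.5,-7.4,-60,0,0,0.3],[30,-13.5,-7.4,-60,0,0,0.3]]
  ]
}}

```text
time_s: 7.15
tool_pos: [0.5918, -0.0398, 0.0346]
tool_rot: [0.0, -0.143, 0.99, -0.0]
force: [0.5, 0.1, -0.9]
finger_gap: 0.0299
```

Run:
```python
from h import *
shot("w7");tcp()
```

```text
7.2 [ 0.59184385 -0.03972217  0.03445574] [-0.30653647  1.01427788  0.34382913] 0.030111135581914323
tcp inj [-115.6  -40.9] z 34.455740117904604 tooly 106.48011127923911
```

View pics/w7.png

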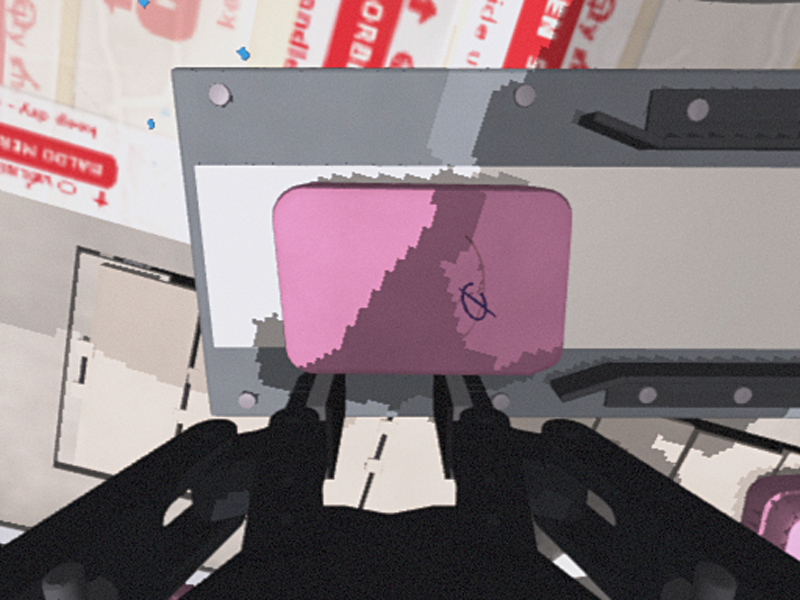

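Run:
```python
from h import *
w=W("w7")
print("mould -y",w((310,373)),w((540,374)),"+y",w((310,186)),w((540,186)),"fr/back x",w((571,280)),w((281,280)))
print("plate",w((400,68),.006),w((400,416),.006),"screws",w((219,94),.006),w((248,400),.006),w((525,95),.006),w((501,400),.006),"flare tips",w((577,118),.018),w((553,384),.018),"white strip",w((400,166),.006),w((400,348),.006))
zoom("w7","w7a",170,30,380,270,2.5)
```

```text
mould -y [-138.  -25.] [-72.9 -25.1] +y [-135.7   26.3] [-77.8  26.6] fr/back x [-67.2   2.3] [-144.5    2. ]
plate [-112.7   59. ] [-111.5  -54.9] screws [-166.2   51.8] [-165.8  -48.7] [-75.6  51.9] [-75.6 -48.4] flare tips [-64.1  44.3] [-62.5 -36.1] white strip [-112.4   31.5] [-111.8  -28.6]
```

View pics/w7a.png

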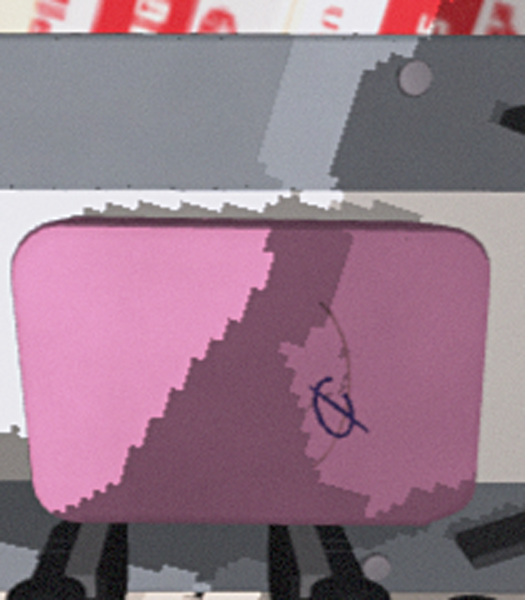

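{"api": "arm_command", "payload": {
  "deltas": [
    [[30,-0.7,-0.2,0,0,0,0],[30,-1.4,-0.4,0,0,0,0],[30,-1.4,-0.4,0,0,0,0],[30,-1.4,-0.4,0,0,0,0],[30,5,1.4,0,0,0,0],[30,11.5,3.3,0,0,0,0],[30,11.5,3.3,20,0,0,0],[30,11.5,3.3,50,0,0,0],[30,11.5,3.3,60,0,0,0],[30,11.5,3.3,60,0,0,0]]
  ]
}}

```text
time_s: 8.03
tool_pos: [0.6058, -0.0363, 0.0972]
tool_rot: [0.002, -0.143, 0.99, -0.0]
force: [0.6, 0.7, 0.4]
finger_gap: 0.0301
```

Run:
```python
from h import *
shot("w8");tcp()
```

```text
8.0833 [ 0.60485211 -0.03628432  0.09538654] [-0.41573737  0.56042645 -1.2095578 ] 0.029694203335152027
tcp inj [-116.   -54.4] z 95.38654104419535 tooly 106.48911147295094
```

View pics/w8.png

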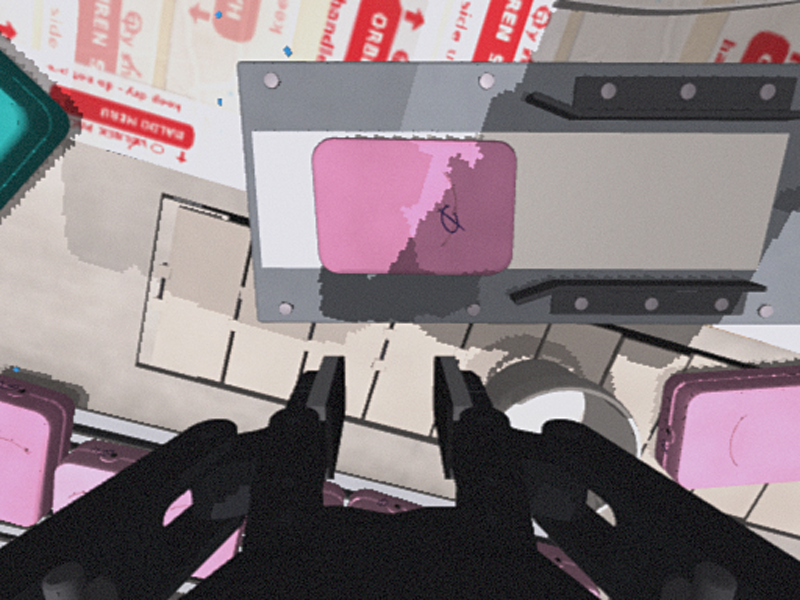

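{"api": "arm_command", "payload": {
  "deltas": [
    [[30,0,-8,0,0,0,-7],[26,0,-20,0,0,0,-14],[22,-2,-32,0,0,0,-21],[20,-6,-44,0,0,0,-28],[20,-12,-56,0,0,0,-35],[20,-20,-68,0,0,0,-42],[20,-28,-76,0,0,0,-49],[20,-32.9,-81.5,0,0,0,-56],[20,-32.9,-81.5,0,0,0,-63],[20,-32.9,-81.5,0,0,0,-70],[20,-32.9,-81.5,0,0,0,-77],[20,-32.9,-81.5,0,0,0,-84]]
  ]
}}

```text
time_s: 9.08
tool_pos: [0.5702, -0.1178, 0.093]
tool_rot: [-0.001, 0.558, 0.83, -0.0]
force: [-0.7, -0.3, -0.5]
finger_gap: 0.0202
```

{"api": "arm_command", "payload": {
  "deltas": [
    [[20,0,0,0,0,0,-5.5],[20,0,0,0,0,0,-5.5],[20,0,0,0,0,0,-5.5],[20,0,0,0,0,0,-5.5]]
  ]
}}

```text
time_s: 9.42
tool_pos: [0.5704, -0.1178, 0.0937]
tool_rot: [-0.0, 0.594, 0.805, -0.0]
force: [0.2, 0.4, 0.4]
finger_gap: 0.0203
```

Run:
```python
from h import *
shot("w9");tcp()
```

```text
9.4667 [ 0.5704688  -0.11781411  0.09382918] [0.2085421  0.38521092 0.04223121] 0.02006329320926544
tcp inj [-184.6    1.5] z 93.82917697696892 tooly 17.15302551425195
```

View pics/w9.png

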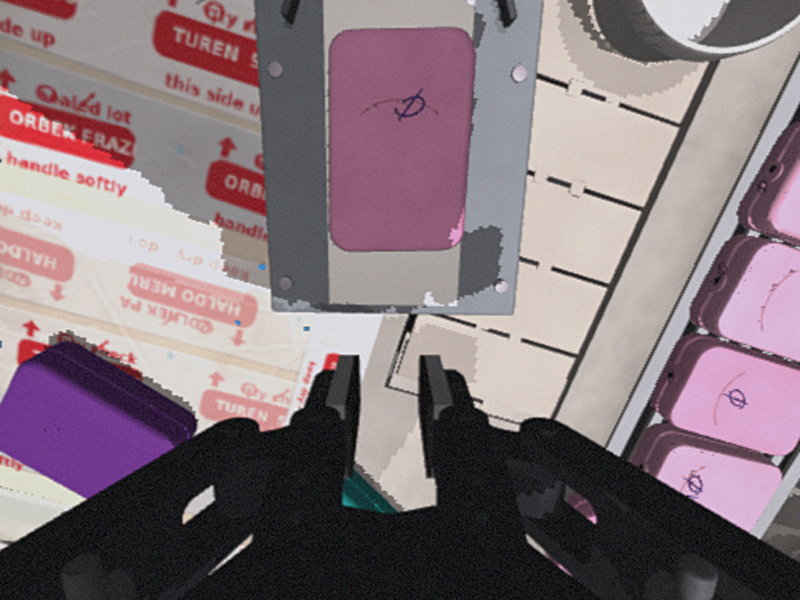

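Run:
```python
from h import *
w=W("w9")
L=[w((331,60)),w((330,230))];R=[w((474,60)),w((467,230))]
print("mould L",L,"R",R,"front/back",w((400,29)),w((395,250)),w((350,31)),w((450,27)),w((350,250)),w((445,248)))
print("plate",w((262,60),.006),w((540,60),.006),w((271,230),.006),w((520,230),.006),"screws",w((276,69),.006),w((519,73),.006),w((286,283),.006),w((501,286),.006),"strip",w((329,230),.006),w((461,230),.006))
zoom("w9","w9a",160,0,350,200,3)
```

```text
mould L [array([-78. ,  25.5]), array([-137.8,   27. ])] R [array([-77.2, -25. ]), array([-136.9,  -26.3])] front/back [-67.9   1.3] [-145.2    1.6] [-68.8  18.7] [-67. -16.] [-145.5   19.3] [-144.1  -18.1]
plate [-72.5  57. ] [-70.7 -56.5] [-141.8   57.2] [-139.9  -54.9] screws [-75.8  51.5] [-75.7 -48.4] [-166.2   51.5] [-166.   -48.5] strip [-141.3   31. ] [-140.4  -28.4]
```

View pics/w9a.png

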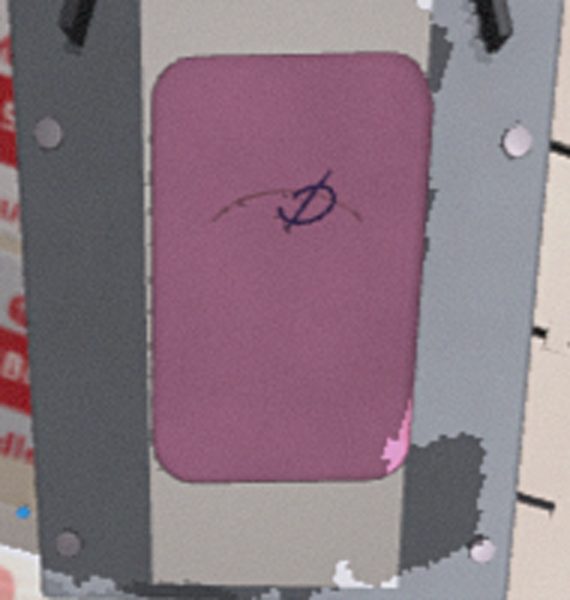

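```bash
cat >> h.py <<'E'
def edges(name,seed,box):
    im=cv2.imread(f"/tmp/{name}_raw.png"); d=np.load("inj2.npz"); cm=load(name)
    hsv=cv2.cvtColor(im,cv2.COLOR_BGR2HSV); m=((hsv[...,0]>140)&(hsv[...,0]<178)&(hsv[...,1]>50)&(hsv[...,2]>80)).astype(np.uint8)
    x0,y0,x1,y1=box; k=np.zeros_like(m);k[y0:y1,x0:x1]=m[y0:y1,x0:x1]
    k=cv2.morphologyEx(k,cv2.MORPH_CLOSE,np.ones((5,5)))
    n,l=cv2.connectedComponents(k); mm=(l==l[seed[1],seed[0]]).astype(np.uint8)
    c=max(cv2.findContours(mm,cv2.RETR_EXTERNAL,cv2.CHAIN_APPROX_NONE)[0],key=len)[:,0]
    P=np.array([ray(cm,p,.034)-d["O"] for p in c]); P=np.c_[P@d["d"],P@d["n"]]*1e3
    cx=(P.max(0)+P.min(0))/2
    out={}
    for nm,s in dict(front=(P[:,0]>cx[0]+25)&(abs(P[:,1]-cx[1])<17),back=(P[:,0]<cx[0]-25)&(abs(P[:,1]-cx[1])<17),left=(P[:,1]>cx[1]+15)&(abs(P[:,0]-cx[0])<27),right=(P[:,1]<cx[1]-15)&(abs(P[:,0]-cx[0])<27)).items():
        Q=P[s]
        if len(Q)<8: continue
        if nm in("front","back"): a=np.polyfit(Q[:,1]-cx[1],Q[:,0],1); yaw=-np.degrees(np.arctan(a[0]))
        else: a=np.polyfit(Q[:,0]-cx[0],Q[:,1],1); yaw=np.degrees(np.arctan(a[0]))
        out[nm]=(round(a[1],1),round(yaw,2))
    print(name,"centre",cx,out)
E
python3 - <<'E'
from h import *
edges("w9",(250,100),(190,5,320,175))
edges("w8",(270,120),(190,80,340,180))
edges("w6",(250,150),(180,85,330,190))
w=W("w9");print(w((275,312),.006),w((512,314),.006))
E
```

```text
w9 centre [-106.48184879    0.86968277] {'front': (np.float64(-67.8), np.float64(1.89)), 'back': (np.float64(-145.0), np.float64(2.5)), 'left': (np.float64(26.4), np.float64(-1.11)), 'right': (np.float64(-24.7), np.float64(-0.69))}
w8 centre [-106.39309821    1.23289782] {'front': (np.float64(-68.0), np.float64(1.97)), 'back': (np.float64(-144.9), np.float64(2.08)), 'left': (np.float64(26.8), np.float64(-0.79)), 'right': (np.float64(-24.5), np.float64(-0.66))}
w6 centre [-108.20249903   -4.34145518] {'front': (np.float64(-69.5), np.float64(6.28)), 'back': (np.float64(-146.9), np.float64(6.41)), 'left': (np.float64(21.6), np.float64(3.64)), 'right': (np.float64(-29.9), np.float64(4.07))}
[-180.4   57.4] [-179.6  -54.9]
```

{"api": "arm_command", "payload": {
  "deltas": [
    [[20,1.7,0.5,-20,0,0,0],[20,1.7,0.5,-45,0,0,0],[20,1.7,0.5,-59.5,0,0,0],[20,1.7,0.5,-59.5,0,0,0],[20,-0.3,7.2,-59.5,0,0,0],[20,-2.2,13.9,-59.5,0,0,0],[20,-4.2,20.6,-59.5,0,0,0],[20,-5.3,24.5,-59.5,0,0,0],[20,-6.1,27.4,-59.5,0,0,0],[20,-7,30.3,-59.5,0,0,0],[20,-7.8,33.1,-59.5,0,0,0],[20,-7.8,33.1,-59.5,0,0,0]]
  ]
}}

```text
time_s: 10.47
tool_pos: [0.5627, -0.0843, 0.0349]
tool_rot: [-0.0, 0.595, 0.804, 0.0]
force: [-0.2, -0.4, -0.2]
finger_gap: 0.0201
```

Run:
```python
from h import *
shot("w10");tcp();edges("w10",(250,100),(170,5,340,245))
```

```text
10.5167 [ 0.56274228 -0.0845852   0.03487922] [ 1.05402839  0.09313341 -0.11809192] 0.019880553519488805
tcp inj [-150.5   -0.4] z 34.87921833797341 tooly 16.999550646645176
w10 centre [-98.26151634   1.3285933 ] {'front': (np.float64(-59.6), np.float64(2.42)), 'back': (np.float64(-136.6), np.float64(2.49)), 'left': (np.float64(26.8), np.float64(-0.38)), 'right': (np.float64(-24.3), np.float64(-0.15))}
```

View pics/w10.png

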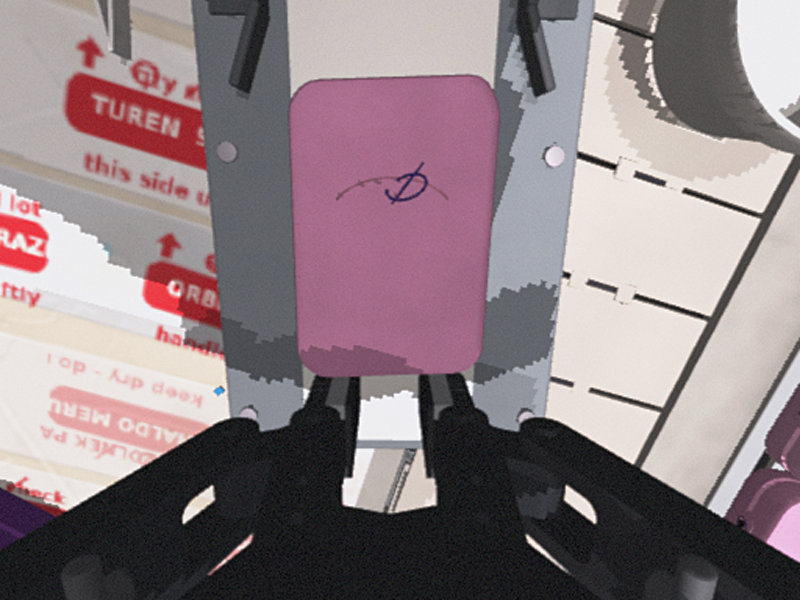

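{"api": "arm_command", "payload": {
  "deltas": [
    [[20,-1,3.4,0,0,0,-0.3],[20,-2,6.7,0,0,0,-0.7],[20,-2.9,10.1,0,0,0,-0.7],[20,-3.9,13.4,0,0,0,-0.7],[20,-4.9,16.8,0,0,0,-0.7],[20,-5.9,20.2,0,0,0,-0.7],[20,-6.9,23.5,0,0,0,-0.7],[20,-6.9,23.5,0,0,0,-0.7]]
  ]
}}

```text
time_s: 11.18
tool_pos: [0.5556, -0.0606, 0.0348]
tool_rot: [-0.0, 0.6, 0.8, 0.0]
force: [-0.7, 0.1, 0.1]
finger_gap: 0.02
```

Run:
```python
from h import *
shot("w11");tcp();edges("w11",(250,100),(170,5,340,245))
```

```text
11.2333 [ 0.55575867 -0.06089896  0.03481087] [-0.91046926  0.82400017 -0.63373055] 0.02009728832554206
tcp inj [-125.8   -0.3] z 34.810869046965045 tooly 16.31434588144948
w11 centre [-73.48801211   0.73989062] {'front': (np.float64(-34.8), np.float64(1.6)), 'back': (np.float64(-111.7), np.float64(1.84)), 'left': (np.float64(26.3), np.float64(-1.0)), 'right': (np.float64(-24.8), np.float64(-0.78))}
```

View pics/w11.png

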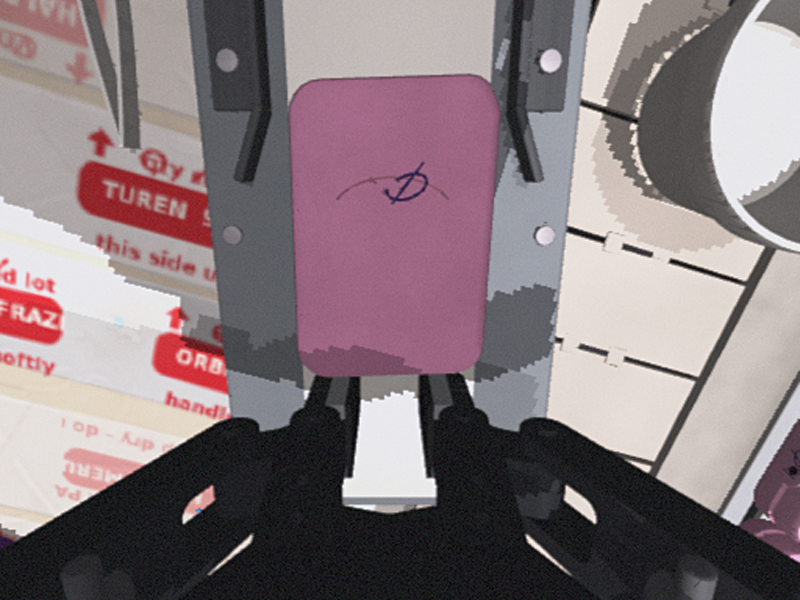

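Run:
```python
from h import *
w=W("w11")
for a,b,z in [((232,235),(545,236),.006),((227,60),(550,61),.008),((268,90),(513,90),.018),((214,110),(564,110),.008)]:
    A,B=w(a,z),w(b,z);print(A,B,(A+B)/2)
zoom("w11","w11a",170,0,360,110,4)
```

```text
[-76.1  51.9] [-76.3 -48.8] [-76.2    1.55]
[-25.6  48. ] [-25.8 -44.8] [-25.7   1.6]
[-35.1  34.3] [-35.1 -32.2] [-35.1    1.05]
[-39.   53.1] [-38.9 -50.2] [-38.95   1.45]
```

View pics/w11a.png

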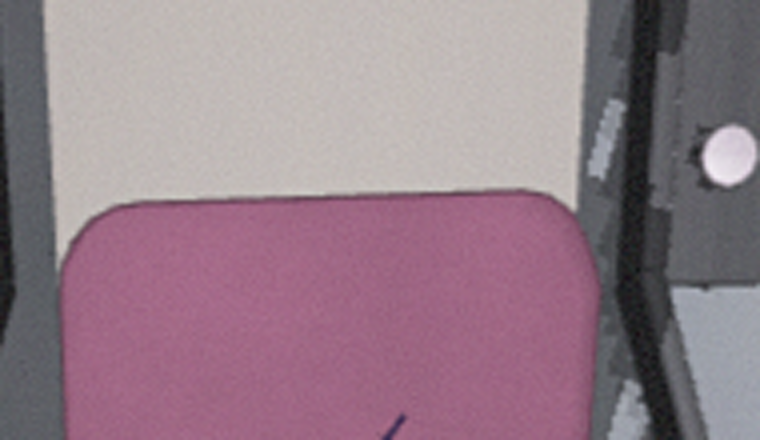

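{"api": "arm_command", "payload": {
  "deltas": [
    [[20,-1.2,4,0,0,0,0],[20,-2.4,8,0,0,0,0],[20,-3.7,12,0,0,0,0],[20,-4.9,16,0,0,0,0],[20,-6.1,20,0,0,0,0],[20,-7.3,24,0,0,0,0],[20,-8.5,28,0,0,0,0],[20,-9.8,32,0,0,0,0],[20,-11,36,0,0,0,0],[20,-12.2,40,0,0,0,0],[20,-13.4,44,0,0,0,0],[20,-14.6,47.8,0,0,0,0]]
  ]
}}

```text
time_s: 12.23
tool_pos: [0.5412, -0.0131, 0.0348]
tool_rot: [0.0, 0.6, 0.8, 0.0]
force: [0.4, -1.3, 1.3]
finger_gap: 0.0198
```

Run:
```python
from h import *
shot("w12");tcp();edges("w12",(250,100),(170,5,340,245))
```

```text
12.2833 [ 0.54092522 -0.01254072  0.03477781] [0.20970115 0.45592306 0.04289929] 0.01986679906164843
tcp inj [-75.3   0.4] z 34.7778075347646 tooly 16.305814545049163
w12 centre [-23.8348202    1.35511548] {'front': (np.float64(14.6), np.float64(1.7)), 'back': (np.float64(-62.3), np.float64(1.9)), 'left': (np.float64(26.9), np.float64(-0.98)), 'right': (np.float64(-24.2), np.float64(-0.83))}
```

View pics/w12.png

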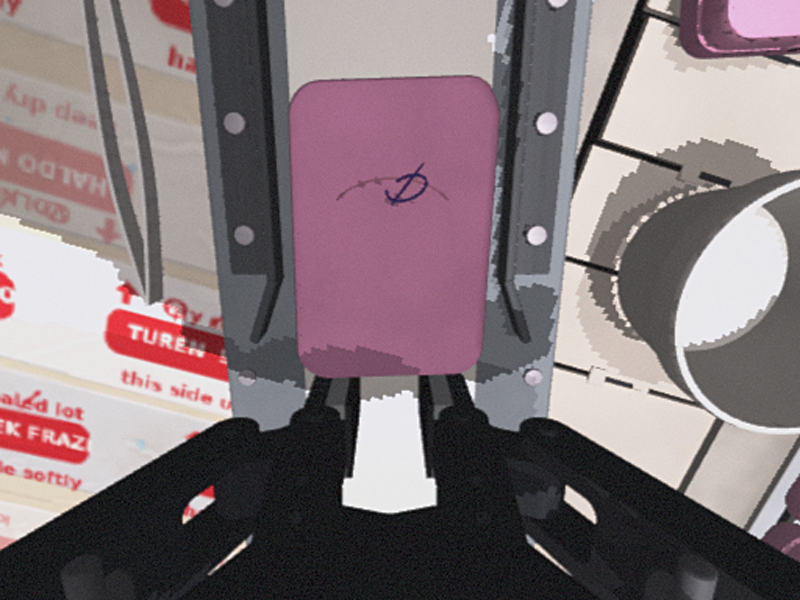

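{"api": "arm_command", "payload": {
  "deltas": [
    [[20,-1.1,3.8,0,0,0,0],[20,-2.2,7.7,0,0,0,0],[20,-3.4,11.5,0,0,0,0],[20,-4.5,15.4,0,0,0,0],[20,-5.6,19.2,0,0,0,0],[20,-6.7,23,0,0,0,0],[20,-7.8,26.9,0,0,0,0],[20,-8.7,29.8,0,0,0,0],[20,-9.5,32.6,0,0,0,0],[20,-10.4,35.5,0,0,0,0],[20,-10.4,35.5,0,0,0,0],[20,-10.4,35.5,0,0,0,0]]
  ]
}}

```text
time_s: 13.28
tool_pos: [0.5308, 0.0221, 0.0348]
tool_rot: [-0.0, 0.6, 0.8, -0.0]
force: [0.3, 0.3, 1.0]
finger_gap: 0.0198
```

Run:
```python
from h import *
shot("w13");tcp();edges("w13",(250,100),(170,5,340,245));zoom("w13","w13a",150,0,360,120,3.8)
```

```text
13.3333 [0.53090042 0.02201349 0.0348201 ] [-0.27719758  0.2317808   0.37839225] 0.020146215194639282
tcp inj [-39.3   0.3] z 34.820095778344026 tooly 16.28834855703395
w13 centre [13.47886567  1.451149  ] {'front': (np.float64(52.0), np.float64(1.58)), 'back': (np.float64(-25.0), np.float64(2.03)), 'left': (np.float64(26.9), np.float64(-1.01)), 'right': (np.float64(-24.1), np.float64(-0.72))}
```

View pics/w13.png

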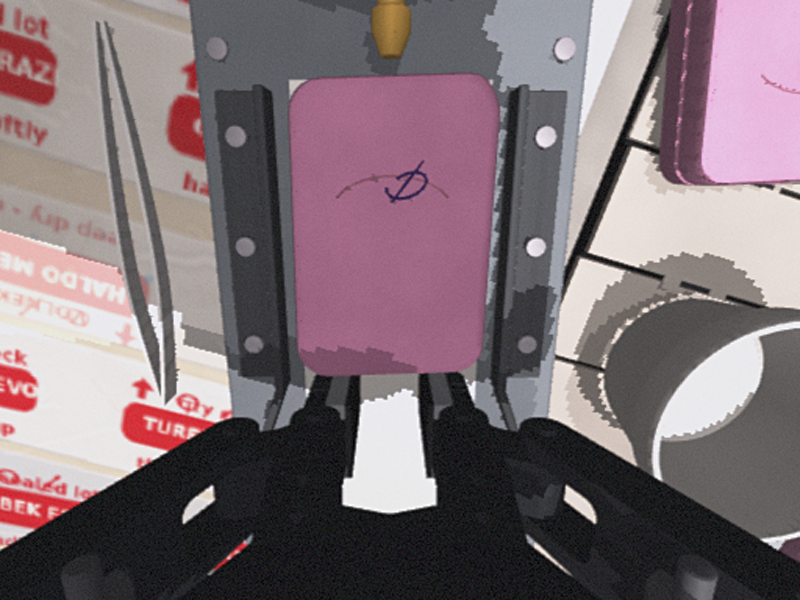

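View pics/w13a.png

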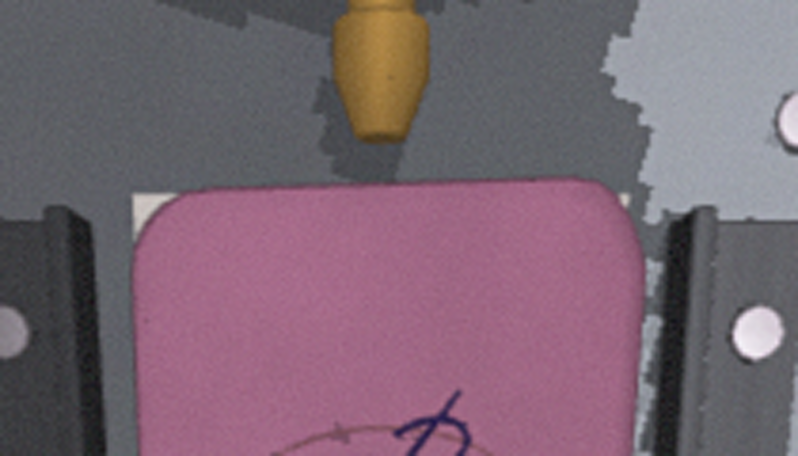

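Run:
```python
from h import *
d=np.load("inj2.npz");cm=load("w13")
for p,z in [((380,141),.020),((381,50),.020),((135,255),.034),((643,255),.034)]:
    q=ray(cm,uncrop(p,3.8,(150,0)),z)-d["O"];print(q@d["d"]*1e3,q@d["n"]*1e3)
w=W("w13")
for a,b in [((235,136),(545,136)),((245,246),(536,246)),((254,345),(527,345))]: print((w(a,.008)+w(b,.008))/2)
```

```text
58.78439236289795 1.6895276020874634
67.48801800877317 1.5965468209739544
45.53197935548332 25.994486386299844
45.56047539487715 -24.3698068979771
[40.2   1.75]
[7.05 1.55]
[-26.75   1.5 ]
```

{"api": "arm_command", "payload": {
  "deltas": [
    [[20,-0.6,1.4,0,0,0,0],[20,-1.1,2.8,0,0,0,0],[20,-1.6,4.2,0,0,0,0],[20,-1.9,5.4,0,0,0,0],[20,-2.3,6.6,0,0,0,0],[20,-2.6,7.8,0,0,0,0],[20,-3,9,0,0,0,0],[20,-3.3,10.2,0,0,0,0],[20,-3.7,11.4,0,0,0,0],[20,-3.7,11.4,0,0,0,0],[20,-3.7,11.4,0,0,0,0]]
  ]
}}

```text
time_s: 14.25
tool_pos: [0.5272, 0.0334, 0.0348]
tool_rot: [0.0, 0.6, 0.8, -0.0]
force: [0.4, -4.2, -0.0]
finger_gap: 0.0199
```

Run:
```python
from h import *
shot("w14");tcp();edges("w14",(250,100),(170,5,340,245));zoom("w14","w14a",150,0,360,120,3.8)
d=np.load("inj2.npz")
for i in range(3):
    f=observe()["force"];get_image("top");print(f[:2]@d["d"],f[:2]@d["n"],f[2])
```

```text
14.3 [0.52720863 0.03340568 0.03481856] [ 2.62405537 -5.00548563  0.21763925] 0.019848713977024646
tcp inj [-27.3   0.6] z 34.81856178202869 tooly 16.288118114871548
w14 centre [24.71638248  1.75744051] {'front': (np.float64(63.2), np.float64(1.57)), 'back': (np.float64(-13.7), np.float64(1.92)), 'left': (np.float64(27.2), np.float64(-1.03)), 'right': (np.float64(-23.9), np.float64(-0.76))}
-5.540305094738788 -1.1160521505641177 0.21763924752368613
-3.854037740707768 -0.24340692073865422 -0.3643885791492774
-4.63669417558418 -0.3817594098823561 0.18693815989997337
```

View pics/w14.png

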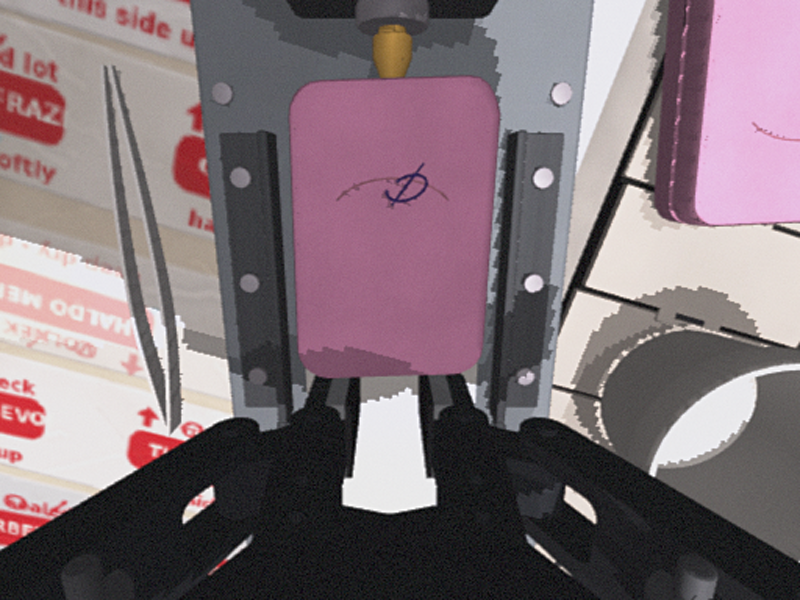

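View pics/w14a.png

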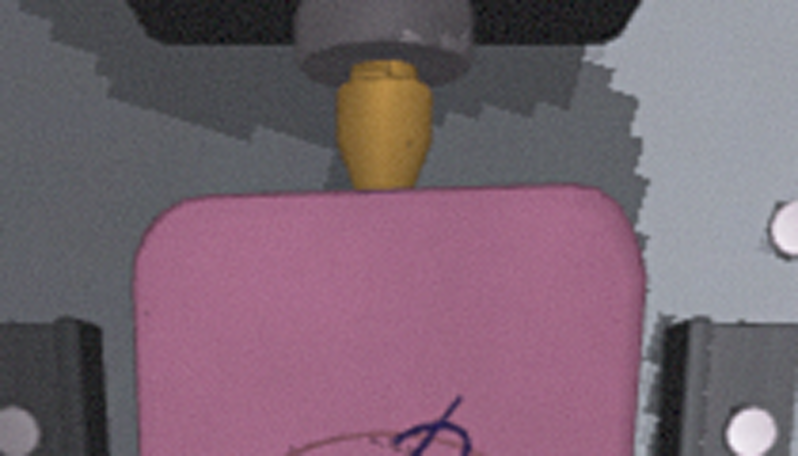

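{"api": "arm_command", "payload": {
  "deltas": [
    [[20,-0.3,1,0,0,0,0],[20,-0.6,1.9,0,0,0,0],[20,-0.8,2.9,0,0,0,0],[20,-1.1,3.8,0,0,0,0],[20,-1.3,4.5,0,0,0,0],[20,-1.3,4.5,0,0,0,0],[20,-1.3,4.5,0,0,0,0],[20,-1.3,4.5,0,0,0,0]]
  ]
}}

```text
time_s: 15.12
tool_pos: [0.526, 0.0377, 0.0348]
tool_rot: [0.0, 0.6, 0.8, -0.0]
force: [1.8, -6.0, 0.3]
finger_gap: 0.0201
```

Run:
```python
from h import *
shot("w15");tcp();edges("w15",(250,100),(170,5,340,245));zoom("w15","w15a",150,0,360,120,3.8)
d=np.load("inj2.npz")
F=[]
for i in range(8):
    f=observe()["force"];get_image("top");F.append([f[:2]@d["d"],f[:2]@d["n"],f[2]])
print(np.mean(F,0),np.std(F,0))
```

```text
15.1667 [0.52594359 0.03767411 0.0348222 ] [ 0.90194057 -5.60635169  0.19695625] 0.020167929393189843
tcp inj [-22.8   0.7] z 34.822197746399134 tooly 16.271933833969854
w15 centre [29.17625458  1.73237013] {'front': (np.float64(67.6), np.float64(1.6)), 'back': (np.float64(-9.3), np.float64(1.94)), 'left': (np.float64(27.1), np.float64(-1.02)), 'right': (np.float64(-23.9), np.float64(-0.73))}
[-5.67059544  0.18135694 -0.17272699] [0.47613175 0.3249069  0.53012648]
```

View pics/w15.png

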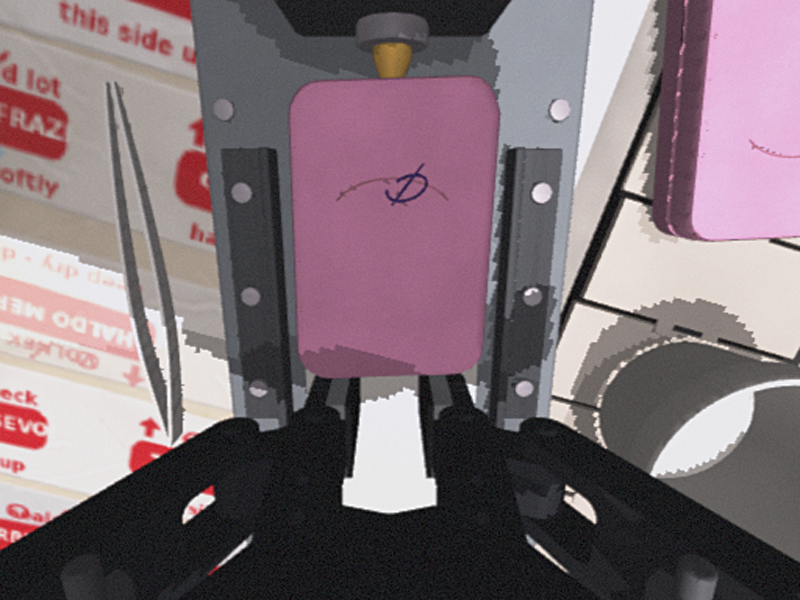

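View pics/w15a.png

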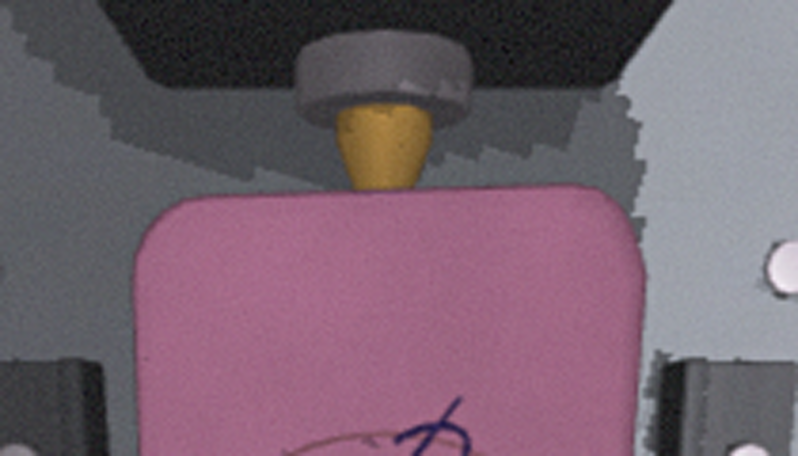

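Run:
```python
from h import *
d=np.load("inj2.npz")
zoom("w13","z13",220,0,280,60,10);zoom("w14","z14",220,0,280,60,10)
a=cv2.imread("pics/z13.png");b=cv2.imread("pics/z14.png");cv2.imwrite("pics/z.png",cv2.resize(np.hstack([a,b]),None,fx=.66,fy=.66))
```

```text
(no output)
```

View pics/z.png

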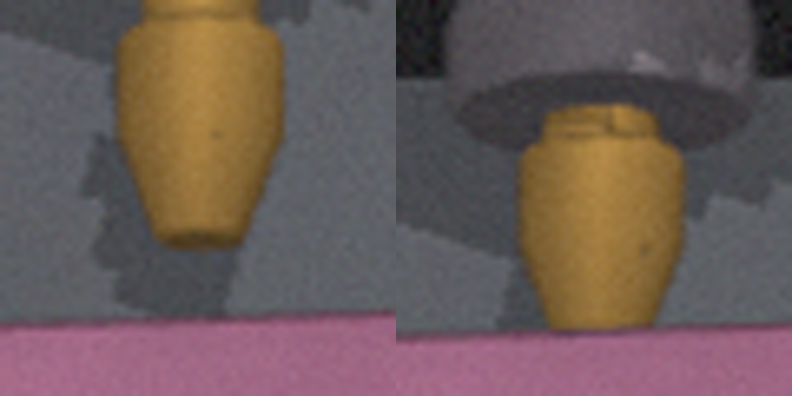

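Run:
```python
from h import *
d=np.load("inj2.npz")
for n,p in [("w13",(250.3,2.3)),("w14",(250.9,20))]:
    q=ray(load(n),p,.023)-d["O"];print(n,q@d["d"]*1e3)
```

```text
w13 70.26000262135693
w14 75.93211580890106
```

Run:
```python
from h import *
tcp();print(observe()["time_s"]);im=get_image("top")[:,:,::-1];cv2.imwrite("pics/top_end.png",cv2.resize(im[140:260,150:400],None,fx=3,fy=3))
print(ctrl.job_done())
```

```text
tcp inj [-22.8   0.6] z 34.82780243437078 tooly 16.269314515854195
15.5667
the job is handed in; nothing more can be done
None
```

View pics/top_end.png

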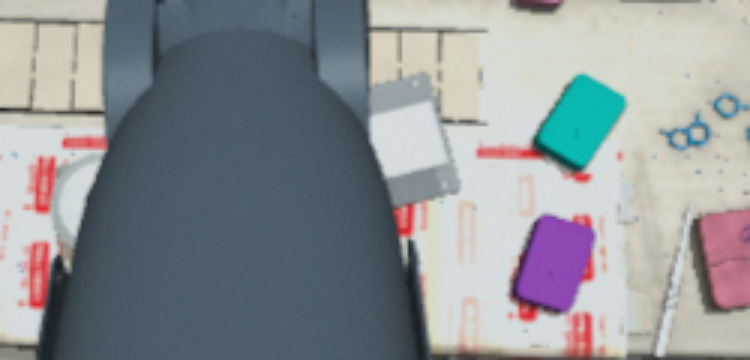

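The mould is on the nozzle and the job is handed in at about 15.6 s, with the fingers still pressing the mould against it. I squared the mould with a push from behind and centred it with one side push. I then pushed it with two fingers down the lane onto the nozzle.

**Nozzle travel:** The images and arm motion put the nozzle about 10 mm in, of its 12 mm travel.

**Disagreeing check:** The steady force was about 5.7 N. Less roughly 0.9 N of sliding friction, that points to only about 5–8 mm of travel. The lower end would fall just short of the required 6 mm. I trusted the images and did not push further.

**Alignment:** The sprue line was within about 0.5 mm of the nozzle axis. The mould was square to about 1°. The outline of its top looks skewed by about 2.5°, so its yaw is averaged from its sides and ends.

**Contacts and bystanders:**
- **Rails:** In the pictures the mould stayed clear of both rails, with about 7 mm on each side. No force readings pointed to rail contact.
- **Other things:** The tweezers, talc pot and spare mould showed no movement in the wrist views. The final top picture shows the scalpel and opened mould in place, but the arm hides the injector in it.

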